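Hold the empty lane's spring pusher back for refilling

TASK

In the display counter one of the three dessert-jar lanes is empty. Take that lane's spring-loaded pusher by its upright paddle, draw it back smoothly towards you until the paddle's front face is level with the black fill line, and keep it there for at least three seconds so that a colleague can stand three jars in; finish still holding it at the line. Do not let the pusher snap forward, and leave the jars in the other lanes and the spare jars standing where they are.

Things in the scene. Friction and masses are not known exactly. Their poses are not given: they have to be found in the camera images.
- lane_a: The empty lane, one of three alike (each with its pusher), side by side in any order, 72 mm apart, fixed. 310 mm long (x), 68 wide; floor 6 mm thick; clear dividers 50 mm high, 62 mm apart inside; clear front stop 47 mm high at its +x end. Origin: centre of its underside, 6 mm above the deck; x runs along the lane away from the robot (customer side), z up. The pusher slides straight along x.
- pusher_a (a joint): Slide of the empty lane's black pusher, in m: 0 at rest at the lane's front (paddle face 125 mm ahead of the lane's origin), growing as it is drawn back along the lane's -x, at most 0.215; 0.155 at the fill line. A coil spring always pulls it forward, 3.6 N at 0, 5.5 N at the line; let go, it flies forward.
- paddle_face (a point): Foot of the paddle's flat front (+x) face, on the lane's centre line, at floor level; travels with the pusher. The paddle is an upright black plate 54 mm wide, 4 mm thick; its top is 91 mm above this point, 103 mm above the deck, higher than jars and dividers. Axes as the lane's.
- grip_bar (a point): Centre of the finger-grip bar on top of the paddle, to pinch or hook: 12 mm thick along the lane's x, 44 mm wide, 24 mm tall, 92 mm above the deck; its front is flush with the paddle face. Travels with the pusher. Below it a sled with spring drum reaches 45 mm behind the face, up to 43 mm above the lane's origin. Nothing else is within 50 mm ahead or behind at the bar's height.
- fill_line (a point): Black line 4 mm wide across the lane floor and over the tops of both dividers; the point is its middle, at floor level, 30 mm behind the lane's origin (towards the robot). Axes as the lane's. The paddle's front face is to stand over it.
- jar_b1: closed glass dessert jar, 57 mm across, 61 mm tall, aluminium lid, 180 g; origin at the centre of its underside. Leave it alone: one of three in the full lane. Lane pusher behind it presses it forward.
- jar_b2: closed glass dessert jar, 57 mm across, 61 mm tall, aluminium lid, 180 g; origin at the centre of its underside. Leave it alone: one of three in the full lane. Lane pusher behind it presses it forward.
- jar_b3: closed glass dessert jar, 57 mm across, 61 mm tall, aluminium lid, 180 g; origin at the centre of its underside. Leave it alone: one of three in the full lane. Lane pusher behind it presses it forward.
- jar_c1: closed glass dessert jar, 57 mm across, 61 mm tall, aluminium lid, 180 g; origin at the centre of its underside. Leave it alone: one of two in the partly filled lane. Lane pusher behind it presses it forward.
- jar_c2: closed glass dessert jar, 57 mm across, 61 mm tall, aluminium lid, 180 g; origin at the centre of its underside. Leave it alone: one of two in the partly filled lane. Lane pusher behind it presses it forward.
- spare_1: closed glass dessert jar, 57 mm across, 61 mm tall, aluminium lid, 180 g; origin at the centre of its underside. Leave it alone: one of three spare jars waiting on a gold cake board on the robot's right.
- spare_2: closed glass dessert jar, 57 mm across, 61 mm tall, aluminium lid, 180 g; origin at the centre of its underside. Leave it alone: one of three spare jars waiting on a gold cake board on the robot's right.
- spare_3: closed glass dessert jar, 57 mm across, 61 mm tall, aluminium lid, 180 g; origin at the centre of its underside. Leave it alone: one of three spare jars waiting on a gold cake board on the robot's right.

How it is judged:
By the outcome, as a careful person would: the job done as asked, in the order asked, and still so for the second after the job is handed in, while the arm keeps its last pose, push and grip.
It also fails if it takes over 38 s, if anything falls off the work surface, if the arm or the gripper's body presses on something with over 40 N, if the wrist force passes 120 N, or if a joint passes its speed limit or range.

ROBOT

A 6-joint arm with a two-finger parallel gripper is mounted at the origin on the work surface. World frame = base frame: x ahead of the robot, y to its left, z up, the work surface at z = 0. Lengths are in mm, angles in rad, forces in N, time in s.
With the tool pointing down it reaches from about 350 to 975 mm from the base axis. Payload 7.1 kg.
Tool frame: the origin (TCP) lies between the finger pads; the fingertips stand 14 mm ahead of it and the grasp point (between the pads) lies 5 mm behind it; z points along the fingers, y is the line along which they close (so a half turn about z gives the same grasp; the last joint's range is limited). The gripper opens to 88 mm and grips with 3 to 60 N. Pads are 20 mm wide; open, the fingers measure 115 mm over their backs; the gripper's body (75 mm by 178 mm) begins 61 mm behind the grasp point.
Start: joints at [-1.175, 0.423, 1.63, -0, 1.089, -0.019], TCP at [251.895, -571.974, 236.675] pointing down, gripper open.
Joint ranges: [-3, 3], [-0.9, 2.11], [0.09, 2.58], [-1.31, 4.45], [0.11, 2.69], [-2.54, 2.54]. Speed limits (rad/s): [2.39, 2.39, 3.01, 3.14, 3.14, 3.14].

INTERFACE

Orientations are given as a rotation vector (axis times angle).
In Python, from workcell import ctrl gives the robot as it stands. The module is installed in compiled form; this text tells all that it offers.
- The arm moves only by the tool servo_tool, never from a script. Its argument "plan" is a list of rows, each a list of 3 entries, a list of its own where there are three numbers: the closure, from 0 (fully open) to 1 (shut), then the shift along the world's x, y, z in mm, then the turn about the world's z in degrees. In form: [[hand, [x, y, z], yaw], ...]. A call has 1 to 10 rows; each row is the pose to reach, as a shift and turn from the pose commanded when the call began; what a row does not reach only later rows make up. A row lasts 1/12 s, in which the tool goes at most 41.7 mm and 7.16 degrees, less where a joint would pass 70% of its speed; a pose out of reach is approached as far as the arm can. A call with a gripper value outside its range is refused whole. The fingers move at their own pace and stop on an object; the grip force is fixed at half the most. Time passes only in rows, so rows that repeat a pose let the fingers close. It gives the time, the measured TCP pose, the force, the opening and the grip force at its end, in the units of the state.
- ctrl.get_obs(): the state, without advancing time (a new reading comes with each control period).
- ctrl.get_image(name): name is "side" or "top"; returns the picture (400x640x3 uint8, blue, green, red); there is no depth.
- ctrl.camera_info(name): a dict with "fovy" (degrees; the focal length in pixels is half the picture's height over the tangent of half this angle, whatever the lens; pixels are square), "cx", "cy" (the principal point, pixels), "rvec" (rotation vector, rad) and "tvec" (3), from world to camera coordinates, as OpenCV has them. Camera axes: x right, y down, z forward; pixel columns grow to the right and rows downward; lengths in mm; the calibration is good to about 2 mm. A picture is of the moment at which its call begins. camera_info takes no time and is no camera call.
- ctrl.close_job(): hands the job in; it is judged then, once.
The state is a dict: "t": time; "qpos": joint angles; "qvel": joint speeds; "joint_torque": joint torques, N m; "ee_pos": TCP position; "orientation": TCP orientation; "ft_force": force on the tool from outside, world axes, zero at the start; "moment": the same for the moment, N m; "width": finger opening in mm; "grasp_force": force on a finger pad.
Only numpy, scipy, OpenCV 4.12 (cv2) and the standard library are available. Lean on these libraries where they do the work, as an engineer would, in place of code of your own. Each camera call takes 0.05 s, during which the arm holds its last target. There are 200 camera calls.

## Working session

There is one attempt and no reset: what is moved stays moved. The work goes in short steps, Python scripts to look and compute and a tool call to move; the robot and the scene stay as the last step left them, time stands still between calls to the robot, and variables do not carry over. Pictures are saved under pics/ and viewed, at most 10 in all, crops included, and the job is handed in when it is done.

Besides the shell and the picture viewer there is one more tool, called after ">>>" by a JSON object that holds its "method" and its "body", one argument or row to a line. servo_tool: Moves the arm, as the interface text tells. Its arguments: {"type":"object","properties":{"plan":{"type":"array"}},"required":["plan"]}

```bash
mkdir -p pics; cat > h.py <<'E'
import numpy as np, cv2
from workcell import ctrl
def cam(n):
    c=ctrl.camera_info(n); f=200/np.tan(np.radians(c["fovy"])/2)
    K=np.array([[f,0,c["cx"]],[0,f,c["cy"]],[0,0,1]]); R=cv2.Rodrigues(np.array(c["rvec"],float))[0]
    return K,R,np.array(c["tvec"],float).ravel()
def back(n,u,v,z):
    K,R,t=cam(n); d=R.T@np.linalg.solve(K,[u,v,1]); o=-R.T@t
    return o+d*(z-o[2])/d[2]
def proj(n,P):
    K,R,t=cam(n); p=K@(R@np.array(P,float)+t); return p[:2]/p[2]
E
python3 - <<'E'
from h import *
for n in("top","side"):
    cv2.imwrite(f"pics/{n}0.png",ctrl.get_image(n)); print(ctrl.camera_info(n))
o=ctrl.get_obs();print(o)
E
```

```text
{'fovy': 46.95942629809781, 'cx': 313.42818591506773, 'cy': 210.92271462620724, 'rvec': array([ 1.97604468, -2.23400346,  0.26298976]), 'tvec': array([ -31.07785196,  588.02565861, 1029.47130774])}
{'fovy': 53.90201283672065, 'cx': 317.3049460797853, 'cy': 205.08599097973453, 'rvec': array([ 2.17766036, -0.22571091,  0.08608365]), 'tvec': array([-579.12142729,   88.74932256,  966.50292526])}
{'t': 0.1, 'qpos': array([-1.17496941e+00,  4.23751965e-01,  1.63057898e+00,  6.17389284e-06,
        1.08858977e+00, -1.89941695e-02]), 'qvel': array([-0.00023424, -0.00178055, -0.00255121,  0.00110795,  0.00133958,
       -0.00055131]), 'joint_torque': array([ 3.08713161e-04, -5.45614922e+01, -2.74324661e+01,  6.45172619e-02,
        1.87178969e-02, -1.33815041e-05]), 'ee_pos': array([ 251.74126413, -571.55322812,  236.00078307]), 'orientation': array([-3.07298356e+00, -6.46664339e-01,  3.82141543e-04]), 'ft_force': array([ 0.11178404, -0.59677469, -0.10922218]), 'moment': array([-0.02080027,  0.05234368,  0.04205791]), 'grasp_force': 0.0, 'width': 88.0222091330915}
```

View pics/top0.png

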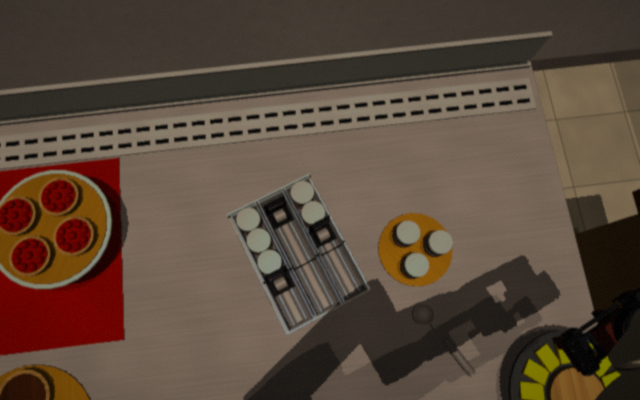

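View pics/side0.png

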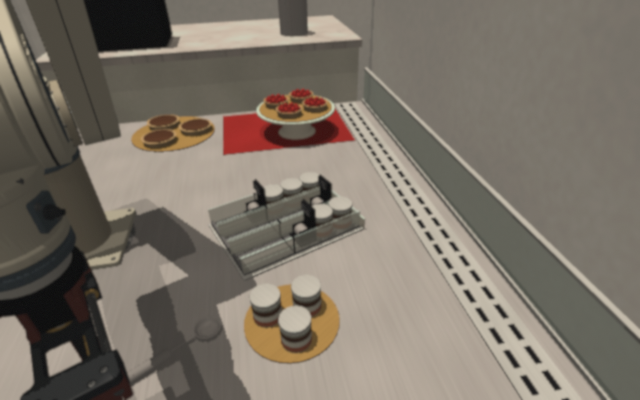

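Top view: the middle lane is empty, with its pusher bar near (278,213). The full lane is on the left, and the right lane holds two jars. I'll enlarge both views next.

```bash
python3 - <<'E'
import cv2
a=cv2.imread("pics/top0.png")[170:340,220:380]; cv2.imwrite("pics/topc.png",cv2.convertScaleAbs(cv2.resize(a,None,fx=3.5,fy=3.5,interpolation=cv2.INTER_CUBIC),alpha=1.4))
a=cv2.imread("pics/side0.png")[165:280,200:370]; cv2.imwrite("pics/sidec.png",cv2.resize(a,None,fx=4.5,fy=4.5,interpolation=cv2.INTER_CUBIC))
E
```

```text
(no output)
```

View pics/topc.png

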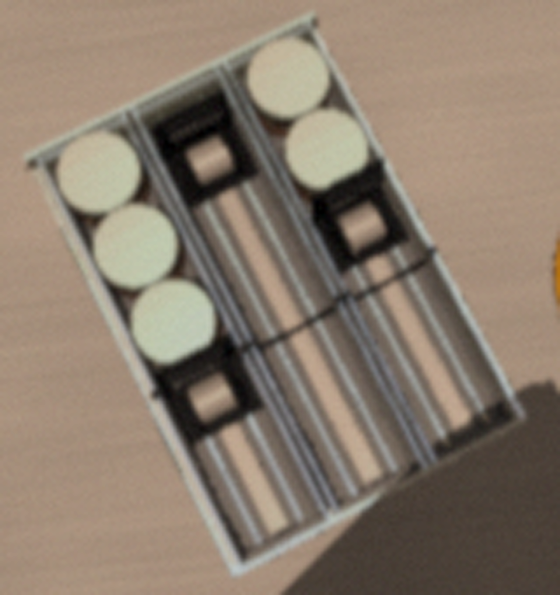

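View pics/sidec.png

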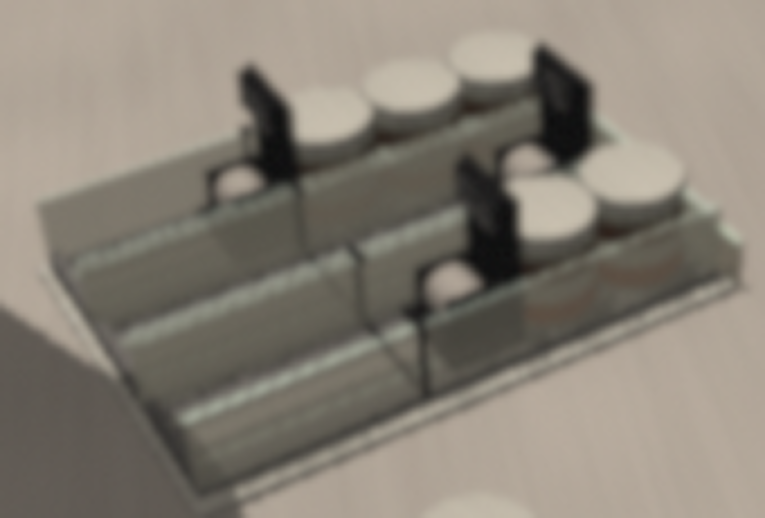

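The crops confirm it: the middle lane is empty and its paddle is at the front, with the top front edge at crop (163,128)-(222,98) in the top view. I'll fit the lane pose from the lids, the fill line and the paddle edges.

```bash
cat > fit.py <<'E'
from h import *
from scipy.optimize import least_squares
T=lambda p:np.array(p)/3.5+[220,170]-.4
S=lambda p:np.array(p)/4.5+[200,165]-.4
xs=lambda k,xj:xj-57*k
# (cam, pixel, fn(xj)->lane point rel middle lane, z above deck)
obs=[]
for i,p in enumerate([(99,172),(136,246),(174,321)]): obs.append(("top",T(p),("j",i),72,73))
for i,p in enumerate([(288,78),(327,150)]): obs.append(("top",T(p),("j",i),-72,73))
for i,p in enumerate([(497,53),(410,81),(324,108)]): obs.append(("side",S(p),("j",i),72,73))
for i,p in enumerate([(632,170),(546,203)]): obs.append(("side",S(p),("j",i),-72,73))
for p,y in [((154,393),105),((345,297),-36),((437,250),-105)]: obs.append(("top",T(p),("x",-30),y,60))
for p,y in [((297,185),36),((355,248),-36),((420,313),-105)]: obs.append(("side",S(p),("x",-30),y,60))
for p,y in [((163,128),27),((222,98),-27)]: obs.append(("top",T(p),("x",125),y,103))
for p,y in [((545,45),27),((592,86),-27)]: obs.append(("side",S(p),("x",125),y,103))
def res(q):
    x,y,a,z0,xj=q; r=[]
    for c,p,(k,v),ly,z in obs:
        lx=xj-57*v if k=="j" else v
        P=[x+lx*np.cos(a)-ly*np.sin(a),y+lx*np.sin(a)+ly*np.cos(a),z+z0]
        r.append(proj(c,P)-p)
    return np.ravel(r)
b=back("top",295,265,12); print(b)
s=least_squares(res,[b[0],b[1],.4,0,125],loss="soft_l1")
print(s.x.round(3),np.degrees(s.x[2])); 
for o,r in zip(obs,res(s.x).reshape(-1,2).round(1)): print(o[0],o[2],o[3],r)
x,y,a=s.x[:3]
print("bar",x+119*np.cos(a),y+119*np.sin(a))
q=ctrl.get_obs();R=cv2.Rodrigues(q["orientation"])[0];print(R.round(3), q["ee_pos"])
E
python3 fit.py
```

```text
[463.69975674 -43.27842097  12.        ]
[ 4.92928e+02 -5.63000e+01  3.59000e-01 -7.91000e-01  1.20611e+02] 20.57830794362942
top ('j', 0) 72 [-0.1 -0.7]
top ('j', 1) 72 [-0.  -0.7]
top ('j', 2) 72 [-0.  -0.6]
top ('j', 0) -72 [ 0.1 -1. ]
top ('j', 1) -72 [-0.  -1.1]
side ('j', 0) 72 [-0.9  0.4]
side ('j', 1) 72 [-0.2  0.5]
side ('j', 2) 72 [-0.7  1.1]
side ('j', 0) -72 [-0.4  0.1]
side ('j', 1) -72 [-1.2  0.5]
top ('x', -30) 105 [0.4 0.1]
top ('x', -30) -36 [-0.3 -0.5]
top ('x', -30) -105 [-0.8 -0.5]
side ('x', -30) 36 [-1.1 -0.4]
side ('x', -30) -36 [-0.7  0.4]
side ('x', -30) -105 [-1.   1.8]
top ('x', 125) 27 [-3.3 -1.3]
top ('x', 125) -27 [ 0.7 -3.2]
side ('x', 125) 27 [-1.4 -0.8]
side ('x', 125) -27 [-0.2 -0.5]
bar 604.3349839008569 -14.47335671171765
[[ 0.915  0.403 -0.001]
 [ 0.403 -0.915  0.001]
 [ 0.    -0.001 -1.   ]] [ 251.74126413 -571.55322812  236.00078307]
```

The fit residuals are about 1 px, so the lane is trusted: origin (493,-56), yaw 20.6°, bar at (604,-14). Now I'll move above the bar, turning the fingers' closing line along the lane.

>>> {"method": "servo_tool", "body": {
  "plan": [
    [0, [5, 8, 0], 2],
    [0, [15, 24, 0], 6],
    [0, [32, 51, 0], 12],
    [0, [51, 81, 0], 18],
    [0, [70, 111, 0], 24],
    [0, [89, 141, 0], 30],
    [0, [108, 171, 0], 36],
    [0, [127, 201, 0], 42],
    [0, [146, 231, 0], 47],
    [0, [165, 261, 0], 52]
  ]
}}

```text
t: 0.93
ee_pos: [417.4, -308.7, 236.6]
orientation: [-2.473, -1.937, -0.0]
ft_force: [0.9, -0.3, 0.3]
width: 87.7
grasp_force: 0.0
```

>>> {"method": "servo_tool", "body": {
  "plan": [
    [0, [19, 30, -5], 5],
    [0, [38, 60, -10], 9],
    [0, [57, 90, -15], 13],
    [0, [76, 120, -20], 17],
    [0, [95, 150, -26], 21],
    [0, [114, 180, -32], 25],
    [0, [133, 210, -38], 29],
    [0, [154, 243, -44], 32],
    [0, [172, 272, -50], 34],
    [0, [182, 289, -54], 34.8]
  ]
}}

```text
t: 1.77
ee_pos: [599.9, -18.4, 182.0]
orientation: [-1.782, -2.587, -0.001]
ft_force: [0.6, 0.3, 0.7]
width: 87.5
grasp_force: 0.0
```

>>> {"method": "servo_tool", "body": {
  "plan": [
    [0, [5, 8, -2], 0],
    [0, [5.4, 7.5, -3], 0],
    [0, [5.4, 7.5, -3], 0],
    [0, [5.4, 7.5, -3], 0]
  ]
}}

```text
t: 2.1
ee_pos: [603.5, -15.5, 179.7]
orientation: [-1.79, -2.581, 0.001]
ft_force: [-0.0, 0.2, 0.4]
width: 87.9
grasp_force: 0.0
```

```bash
python3 - <<'E'
from h import *
a=ctrl.get_image("side");cv2.imwrite("pics/s1.png",cv2.resize(a[100:260,190:390],None,fx=3.5,fy=3.5,interpolation=cv2.INTER_CUBIC))
q=ctrl.get_obs();print(q["t"],q["ee_pos"],cv2.Rodrigues(q["orientation"])[0].round(3),q["qpos"].round(2),q["ft_force"])
E
```

```text
2.15 [603.61978367 -15.68079328 179.90203406] [[-0.35   0.937 -0.   ]
 [ 0.937  0.35  -0.   ]
 [-0.    -0.    -1.   ]] [-0.05  0.46  1.72 -0.    0.96 -0.4 ] [0.30300375 0.272015   0.5889717 ]
```

View pics/s1.png

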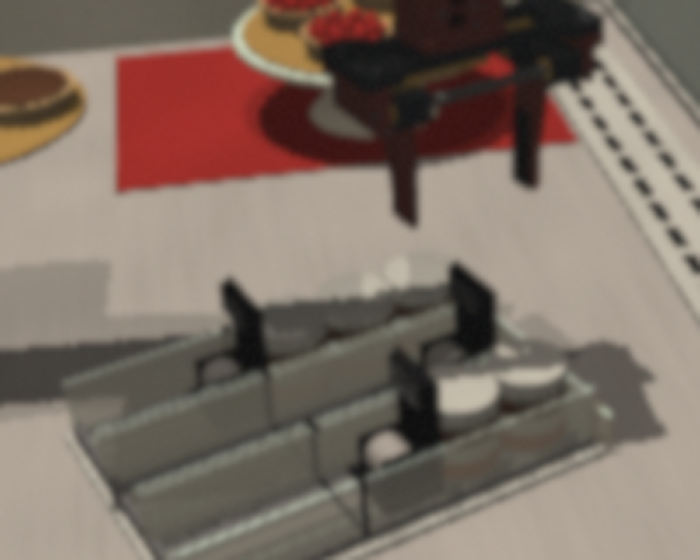

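The open fingers, tips at crop (405,222) and (527,185), straddle the middle paddle, whose top is near (472,275). Down and close.

>>> {"method": "servo_tool", "body": {
  "plan": [
    [0, [0.5, 1, -5], 0],
    [0, [0.5, 1, -15], 0],
    [0, [0.5, 1, -27], 0],
    [0, [0.5, 1, -40], 0],
    [0, [0.5, 1, -53], 0],
    [0, [0.5, 1, -66], 0],
    [0, [0.5, 1, -77], 0],
    [0, [0.5, 1, -85], 0],
    [0, [0.5, 1, -90], 0],
    [0, [0.5, 1, -90], 0]
  ]
}}

```text
t: 2.98
ee_pos: [604.1, -13.4, 88.3]
orientation: [-1.788, -2.581, 0.002]
ft_force: [0.4, 0.3, 0.0]
width: 88.0
grasp_force: 0.0
```

>>> {"method": "servo_tool", "body": {
  "plan": [
    [0.3, [0, 0, 0], 0],
    [0.5, [0, 0, 0], 0],
    [0.7, [0, 0, 0], 0],
    [0.8, [0, 0, 0], 0],
    [0.9, [0, 0, 0], 0],
    [1, [0, 0, 0], 0],
    [1, [0, 0, 0], 0],
    [1, [0, 0, 0], 0],
    [1, [0, 0, 0], 0],
    [1, [0, 0, 0], 0]
  ]
}}

```text
t: 3.82
ee_pos: [604.8, -13.5, 89.6]
orientation: [-1.789, -2.582, 0.0]
ft_force: [-0.3, -0.2, 0.2]
width: 24.4
grasp_force: 0.0
```

```bash
python3 - <<'E'
from h import *
a=ctrl.get_image("side");cv2.imwrite("pics/s2.png",cv2.resize(a[100:260,190:390],None,fx=3.5,fy=3.5,interpolation=cv2.INTER_CUBIC))
q=ctrl.get_obs();print(q["t"],q["ee_pos"],q["width"],q["grasp_force"],q["ft_force"])
E
```

```text
3.8667 [604.80044481 -13.46047     89.65932234] 20.836036753237096 0.0 [ 0.15654145 -0.48944775  1.43890962]
```

View pics/s2.png

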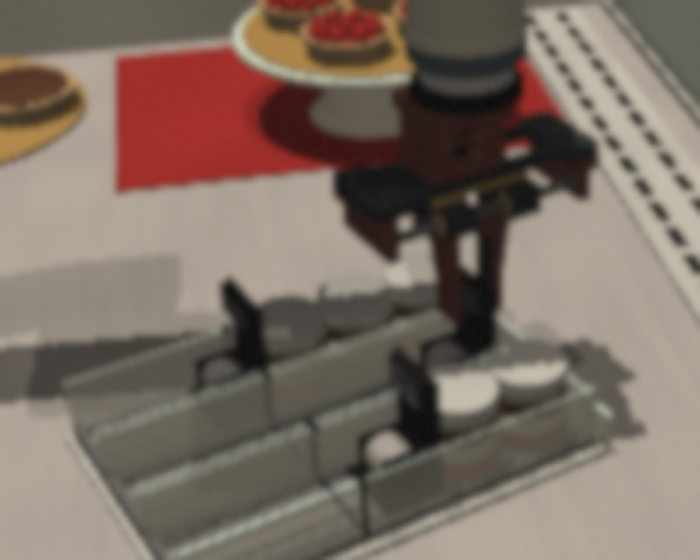

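The fingers are around the bar (crop ~(470,300)) and still closing. A few more rows are needed.

>>> {"method": "servo_tool", "body": {
  "plan": [
    [1, [0, 0, 0], 0],
    [1, [0, 0, 0], 0],
    [1, [0, 0, 0], 0],
    [1, [0, 0, 0], 0],
    [1, [0, 0, 0], 0],
    [1, [0, 0, 0], 0]
  ]
}}

```text
t: 4.37
ee_pos: [605.0, -13.4, 89.6]
orientation: [1.789, 2.582, 0.0]
ft_force: [0.9, 1.0, -2.1]
width: 11.7
grasp_force: 30.0
```

Bar pinched: 11.7 mm opening, 30 N. Now I'll draw it back smoothly along (-0.936,-0.3515), ramped to about 48 mm/s.

>>> {"method": "servo_tool", "body": {
  "plan": [
    [1, [-0.5, -0.2, 0], 0],
    [1, [-1.4, -0.5, 0], 0],
    [1, [-2.8, -1.1, 0], 0],
    [1, [-4.7, -1.8, 0], 0],
    [1, [-7.0, -2.6, 0], 0],
    [1, [-9.8, -3.7, 0], 0],
    [1, [-13.1, -4.9, 0], 0],
    [1, [-16.8, -6.3, 0], 0],
    [1, [-20.6, -7.7, 0], 0],
    [1, [-24.3, -9.1, 0], 0]
  ]
}}

```text
t: 5.2
ee_pos: [580.0, -22.8, 89.7]
orientation: [1.789, 2.582, 0.0]
ft_force: [4.3, 2.1, -4.5]
width: 12.0
grasp_force: 30.0
```

>>> {"method": "servo_tool", "body": {
  "plan": [
    [1, [-3.7, -1.4, 0], 0],
    [1, [-7.5, -2.8, 0], 0],
    [1, [-11.2, -4.2, 0], 0],
    [1, [-15.0, -5.6, 0], 0],
    [1, [-18.7, -7.0, 0], 0],
    [1, [-22.5, -8.4, 0], 0],
    [1, [-26.2, -9.8, 0], 0],
    [1, [-30.0, -11.2, 0], 0],
    [1, [-33.7, -12.7, 0], 0],
    [1, [-37.4, -14.1, 0], 0]
  ]
}}

```text
t: 6.03
ee_pos: [542.7, -36.8, 89.7]
orientation: [-1.789, -2.582, -0.0]
ft_force: [4.7, 1.9, -5.6]
width: 11.6
grasp_force: 30.0
```

>>> {"method": "servo_tool", "body": {
  "plan": [
    [1, [-3.7, -1.4, 0], 0],
    [1, [-7.5, -2.8, 0], 0],
    [1, [-11.2, -4.2, 0], 0],
    [1, [-15.0, -5.6, 0], 0],
    [1, [-18.7, -7.0, 0], 0],
    [1, [-22.5, -8.4, 0], 0],
    [1, [-26.2, -9.8, 0], 0],
    [1, [-30.0, -11.2, 0], 0],
    [1, [-33.7, -12.7, 0], 0],
    [1, [-37.4, -14.1, 0], 0]
  ]
}}

```text
t: 6.87
ee_pos: [505.3, -50.8, 89.7]
orientation: [-1.789, -2.582, -0.0]
ft_force: [5.6, 2.4, -6.4]
width: 12.1
grasp_force: 30.0
```

>>> {"method": "servo_tool", "body": {
  "plan": [
    [1, [-3.7, -1.4, 0], 0],
    [1, [-7.5, -2.8, 0], 0],
    [1, [-11.2, -4.2, 0], 0],
    [1, [-15.0, -5.6, 0], 0],
    [1, [-18.5, -6.9, 0], 0],
    [1, [-21.6, -8.1, 0], 0],
    [1, [-24.2, -9.1, 0], 0],
    [1, [-26.2, -9.8, 0], 0],
    [1, [-27.6, -10.4, 0], 0],
    [1, [-28.1, -10.5, 0], 0]
  ]
}}

```text
t: 7.7
ee_pos: [477.3, -61.3, 89.7]
orientation: [-1.789, -2.582, -0.0]
ft_force: [4.8, 2.3, -8.1]
width: 11.6
grasp_force: 30.0
```

```bash
cat > chk.py <<'E'
from h import *
import sys
q=ctrl.get_obs();a=.359
d=q["ee_pos"]-[605.0,-13.4,89.6]
print(q["t"],q["ee_pos"],q["width"],q["grasp_force"],q["ft_force"])
print("drawn",-(d[0]*np.cos(a)+d[1]*np.sin(a)),"lateral",-d[0]*np.sin(a)+d[1]*np.cos(a))
a=ctrl.get_image("side");cv2.imwrite(f"pics/{sys.argv[1]}.png",cv2.resize(a[150:270,190:350],None,fx=4.5,fy=4.5,interpolation=cv2.INTER_CUBIC))
E
python3 chk.py s3
```

```text
7.7 [477.26216756 -61.29471407  89.67792776] 11.56829077096619 29.997530300170183 [ 4.7616415   2.31793868 -8.07672673]
drawn 136.42161134485252 lateral 0.03781464749575747
```

View pics/s3.png

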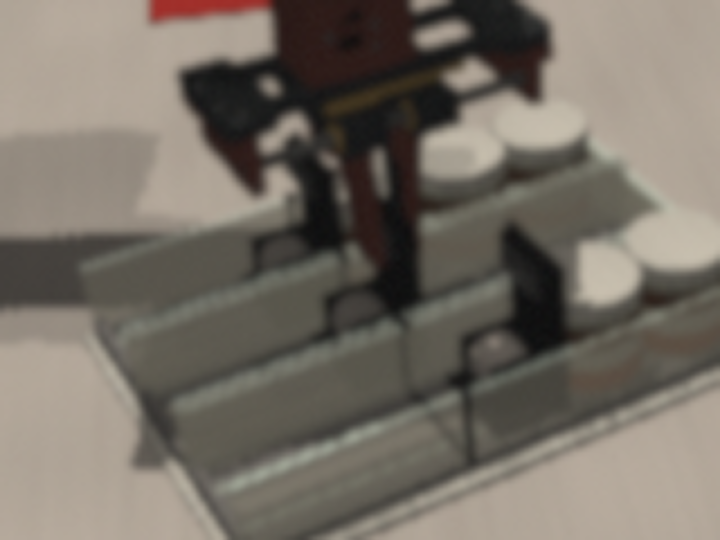

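The paddle follows the hand. It's drawn 136.4 mm and the lower front edge is still a little ahead of the line (crop ~(402,315)). 18.6 mm to go.

>>> {"method": "servo_tool", "body": {
  "plan": [
    [1, [-1.2, -0.4, 0], 0],
    [1, [-3.2, -1.2, 0], 0],
    [1, [-5.6, -2.1, 0], 0],
    [1, [-8.2, -3.1, 0], 0],
    [1, [-10.8, -4.0, 0], 0],
    [1, [-13.2, -4.9, 0], 0],
    [1, [-15.2, -5.7, 0], 0],
    [1, [-16.6, -6.2, 0], 0],
    [1, [-17.4, -6.5, 0], 0],
    [1, [-17.4, -6.5, 0], 0]
  ]
}}

```text
t: 8.58
ee_pos: [459.9, -67.8, 89.6]
orientation: [-1.789, -2.582, -0.0]
ft_force: [4.6, 2.6, -7.7]
width: 11.9
grasp_force: 30.0
```

```bash
python3 chk.py s4; python3 - <<'E'
from h import *
a=ctrl.get_image("top")[170:340,220:380]; cv2.imwrite("pics/t4.png",cv2.convertScaleAbs(cv2.resize(a,None,fx=3.5,fy=3.5,interpolation=cv2.INTER_CUBIC),alpha=1.4))
E
```

```text
8.5833 [459.85236843 -67.79662007  89.64535325] 11.869303527193713 29.99771447852254 [ 4.55950664  2.62471234 -7.74693327]
drawn 155.00587961834142 lateral 0.06714085857705498
```

View pics/s4.png

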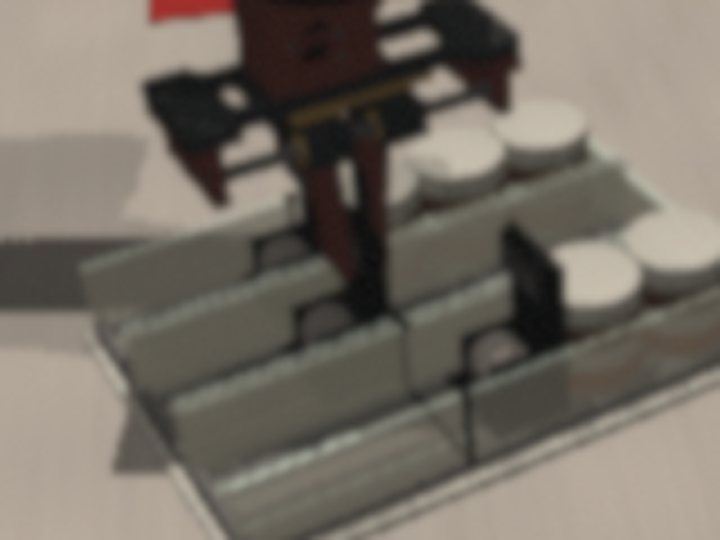

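View pics/t4.png

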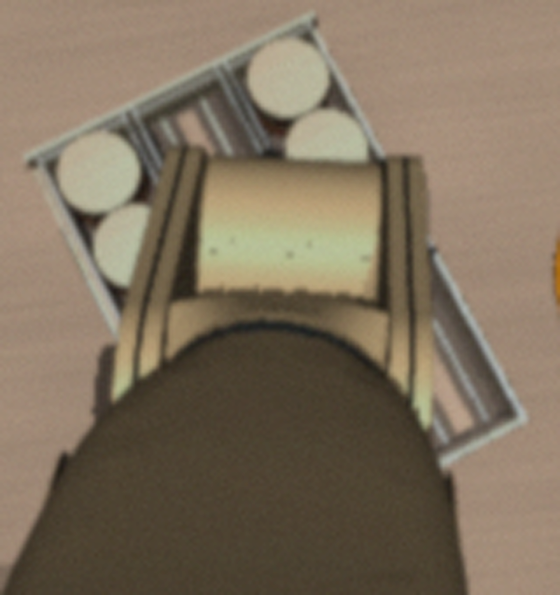

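Side crop: the paddle's front edge is at x≈388 near divider height, with the line on the near divider at (403,318), which lies nearer the camera. I'll compare this with the projected edge for a 155 mm slide, using the start picture as a control. The top view is blocked by the arm.

```bash
python3 - <<'E'
from h import *
x,y,a,z0=492.928,-56.3,.359,-.8
def P(lx,ly,z): return [x+lx*np.cos(a)-ly*np.sin(a),y+lx*np.sin(a)+ly*np.cos(a),z+z0]
def edge(img,face):
    for z in (68,74,80,90):
        u,v=proj("side",P(face,-27,z)); u2,_=proj("side",P(face+1,-27,z))
        row=cv2.GaussianBlur(img,(1,3),0)[int(round(v))].astype(float).sum(1)
        k=np.arange(int(u)-7,int(u)+8); g=np.clip(np.diff(row[k[0]:k[-1]+2]),0,None)
        w=slice(2,13); ue=(g[w]*(k[w]+.5)).sum()/g[w].sum()
        print(z,"pred",u.round(1),"seen",ue.round(1),"peak",k[g.argmax()]+.5,"px/mm",(u2-u).round(2), row[k].astype(int))
edge(cv2.imread("pics/side0.png"),125); print()
edge(ctrl.get_image("side"),-30)
print((proj("side",P(-30,-36,62))-[190,150])*4.5)
E
```

```text
68 pred 330.9 seen 332.3 peak 331.5 px/mm 0.33 [ 55  52  51  50  50  54  55  96 173 255 315 364 416 466 504]
74 pred 330.9 seen 331.9 peak 331.5 px/mm 0.33 [ 53  48  51  48  51  51  57 107 202 307 395 456 496 516 514]
80 pred 330.9 seen 331.2 peak 331.5 px/mm 0.34 [ 54  55  60  51  52  51  66 137 262 391 478 511 514 509 501]
90 pred 330.9 seen 331.0 peak 330.5 px/mm 0.34 [105 116 102  80  59  53  71 147 274 400 474 495 497 497 497]

68 pred 275.7 seen 275.6 peak 275.5 px/mm 0.38 [ 52  53  50  53  49  48  54  99 167 226 246 246 240 231 223]
74 pred 275.5 seen 275.6 peak 275.5 px/mm 0.38 [ 53  48  51  50  48  48  65 112 182 237 256 261 258 257 254]
80 pred 275.3 seen 275.4 peak 275.5 px/mm 0.38 [ 72  56  55  51  45  52  72 121 190 241 259 262 260 260 258]
90 pred 274.9 seen 275.7 peak 275.5 px/mm 0.39 [ 95  88  82  66  52  50  52  62 113 183 242 264 267 267 263]
[394.55892945 312.48679649]
```

>>> {"method": "servo_tool", "body": {
  "plan": [
    [1, [0, 0, 0], 0],
    [1, [0, 0, 0], 0],
    [1, [0, 0, 0], 0],
    [1, [0, 0, 0], 0],
    [1, [0, 0, 0], 0],
    [1, [0, 0, 0], 0],
    [1, [0, 0, 0], 0],
    [1, [0, 0, 0], 0],
    [1, [0, 0, 0], 0],
    [1, [0, 0, 0], 0]
  ]
}}

```text
t: 9.57
ee_pos: [460.0, -67.8, 89.7]
orientation: [-1.789, -2.582, -0.0]
ft_force: [4.9, 2.6, -7.2]
width: 12.0
grasp_force: 30.0
```

The drawn distance is 155.0 mm, and the seen edge (275.5 px) matches the prediction for the line to within about 1 mm. The jars are undisturbed. Continuing to hold.

>>> {"method": "servo_tool", "body": {
  "plan": [
    [1, [0, 0, 0], 0],
    [1, [0, 0, 0], 0],
    [1, [0, 0, 0], 0],
    [1, [0, 0, 0], 0],
    [1, [0, 0, 0], 0],
    [1, [0, 0, 0], 0],
    [1, [0, 0, 0], 0],
    [1, [0, 0, 0], 0],
    [1, [0, 0, 0], 0],
    [1, [0, 0, 0], 0]
  ]
}}

```text
t: 10.4
ee_pos: [459.9, -67.8, 89.7]
orientation: [-1.789, -2.582, 0.0]
ft_force: [5.2, 2.3, -6.6]
width: 11.9
grasp_force: 30.0
```

>>> {"method": "servo_tool", "body": {
  "plan": [
    [1, [0, 0, 0], 0],
    [1, [0, 0, 0], 0],
    [1, [0, 0, 0], 0],
    [1, [0, 0, 0], 0],
    [1, [0, 0, 0], 0],
    [1, [0, 0, 0], 0],
    [1, [0, 0, 0], 0],
    [1, [0, 0, 0], 0],
    [1, [0, 0, 0], 0],
    [1, [0, 0, 0], 0]
  ]
}}

```text
t: 11.23
ee_pos: [460.0, -67.8, 89.6]
orientation: [-1.789, -2.582, -0.0]
ft_force: [5.2, 2.8, -7.6]
width: 11.8
grasp_force: 30.0
```

>>> {"method": "servo_tool", "body": {
  "plan": [
    [1, [0, 0, 0], 0],
    [1, [0, 0, 0], 0],
    [1, [0, 0, 0], 0],
    [1, [0, 0, 0], 0],
    [1, [0, 0, 0], 0],
    [1, [0, 0, 0], 0],
    [1, [0, 0, 0], 0],
    [1, [0, 0, 0], 0],
    [1, [0, 0, 0], 0],
    [1, [0, 0, 0], 0]
  ]
}}

```text
t: 12.07
ee_pos: [460.0, -67.8, 89.7]
orientation: [-1.789, -2.582, -0.0]
ft_force: [4.1, 2.9, -7.9]
width: 11.8
grasp_force: 30.0
```

>>> {"method": "servo_tool", "body": {
  "plan": [
    [1, [0, 0, 0], 0],
    [1, [0, 0, 0], 0],
    [1, [0, 0, 0], 0],
    [1, [0, 0, 0], 0],
    [1, [0, 0, 0], 0],
    [1, [0, 0, 0], 0],
    [1, [0, 0, 0], 0],
    [1, [0, 0, 0], 0],
    [1, [0, 0, 0], 0],
    [1, [0, 0, 0], 0]
  ]
}}

```text
t: 12.9
ee_pos: [460.0, -67.8, 89.6]
orientation: [-1.789, -2.582, -0.0]
ft_force: [4.6, 3.1, -7.0]
width: 11.8
grasp_force: 30.0
```

```bash
python3 chk.py s5; python3 -c "
import cv2,numpy as np
a,b=cv2.imread('pics/s4.png').astype(int),cv2.imread('pics/s5.png').astype(int);print(np.abs(a-b).max(2).mean(),np.percentile(np.abs(a-b),99.9))
from workcell import ctrl
print(ctrl.close_job())"
```

```text
12.9 [459.97211958 -67.76535491  89.64437477] 11.828881747093446 29.997776057571173 [ 4.63032966  3.13910433 -7.01209388]
drawn 154.88277812704436 lateral 0.05433967111668636
0.8907921810699588 8.0
the job is handed in; nothing more can be done
None
```

I drew the empty middle lane's pusher back 155 mm to the fill line, held it there for over 4 s and handed the job in still gripping it; the side camera put the paddle face within about 1–2 mm of the line, and no jars were seen to move.

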